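# Turn the notebook in the bench press and hold the platen at its balance point

### The arm

A 6-joint arm with a two-finger parallel gripper is mounted at the origin on the work surface. World frame = base frame: x ahead of the robot, y to its left, z up, the work surface at z = 0. Lengths are in m, angles in rad, forces in N, time in s.
With the tool pointing down it reaches from about 0.35 to 0.975 m from the base axis. Payload 4.9 kg.
Tool frame: the origin (TCP) lies midway between the tips of the shut fingers; the grasp point (between the pads) lies 19 mm behind it; z points along the fingers, y is the direction in which the jaws open and shut (so a half turn about z gives the same grasp; the last joint's range is limited). The gripper opens to 85 mm and grips with 20 to 120 N. Pads are 22 mm wide; open, the fingers measure 114 mm over their backs; the gripper's body (76 mm by 85 mm) begins 54 mm behind the grasp point. The pads swing forward as they close: fully open they stand 13 mm farther back than shut.
Start: joints at [-1.418, 0.053, 1.613, -0, 1.476, -0.119], TCP at [0.168, -0.602, 0.231] pointing down, gripper open.
Joint ranges: [-3.01, 3.01], [-1.01, 2.22], [0.06, 2.58], [-1.02, 4.17], [0.09, 2.62], [-3.14, 3.14]. Speed limits (rad/s): [2.57, 2.57, 3.14, 3.14, 3.14, 3.14].

### API

Orientations are given as a rotation vector (axis times angle).
In Python, from station import ctrl gives the robot as it stands.
- The arm moves only by the tool drive_tool, never from a script. Its argument "moves" is one flat list of numbers, 7 for each row, row after row: the turn, a rotation vector about the world's x, y, z in degrees, then the shift along the world's x, y, z in m, then the closure, from 0 (fully open) to 1 (shut). A call has exactly 5 rows; each row shifts and turns the commanded pose from where the row before left it; what a row does not reach is not made up. A row lasts 1/8 s, in which the tool goes at most 62.5 mm and 10.7 degrees, less where a joint would pass 70% of its speed; a pose out of reach is approached as far as the arm can. A call is refused whole if a number of a shift passes 0.0625 or a number of a turn 10.7, either way. A call with a gripper value outside its range is refused whole. The fingers move at their own pace and stop on an object; "newtons" is the grip in N (left out, the last holds). Time passes only in rows, so rows that do not move let the fingers close, or fill a call up. It gives the time, the measured TCP pose, the force and the opening at its end, in the units of the state.
- ctrl.get_obs(): the state, without advancing time (a new reading comes with each control period).
- ctrl.get_image(name): name is "side" or "top"; returns the picture (420x560x3 uint8, red, green, blue); there is no depth.
- ctrl.get_calibration(name): a dict with "fx", "fy", "cx", "cy" (pixels), "rvec" (rotation vector, rad) and "tvec" (3), from world to camera coordinates, as OpenCV has them. Camera axes: x right, y down, z forward; pixel columns grow to the right and rows downward; lengths in m; the calibration is good to about 2 mm. A picture is of the moment at which its call begins. get_calibration takes no time and is no camera call.
- ctrl.finish_job(): hands the job in, once; it reports no verdict.
The state is a dict: "t": time; "q": joint angles; "dq": joint speeds; "effort": joint torques, N m; "tool_pos": TCP position; "tool_rot": TCP orientation; "contact_force": force on the tool from outside, world axes, zero at the start; "wrist_torque": the same for the moment, N m; "opening": finger opening in m.
Only numpy, scipy, OpenCV 4.12 (cv2) and the standard library are available. Lean on these libraries where they do the work, as an engineer would, in place of code of your own. Each camera call takes 0.05 s, during which the arm holds its last target.

### The job

The slim red notebook on the press bed has just had its fore edge pressed: turn it round and lay it flat on the rubber bed with its grey cloth spine flush along the steel register bar at the back, whole book on the bed, and let go of it. Then take the handle of the thrown-back platen and swing it gently forward to its over-centre balance point (a little short of upright on our side), and finish while still holding the handle there, so the platen drops neither way while I slip a board over the book. Never let the platen fall, forward or back, and leave the other things on the bench where they are.

Things in the scene. Friction and masses are not known exactly. Their poses are not given: they have to be found in the camera images.
- press: Fixed clamshell bench press, grey base 280 x 280 mm. Origin on the bench under its centre; +x its back (hinge, platen), -x its open front, facing the robot's side within 15 degrees. Flat black rubber bed, 45 mm above the bench, 260 mm along y, from x = -140 mm to the register bar's front face at x = +39 mm. Hinge lugs behind, tops 80 mm above the bench.
- press_bar (a point): Steel register bar along the press's y: 250 mm long, 12 mm thick, its top 10 mm above the bed. This point is the middle of its front face (which the spine must touch), 5 mm above the bed; axes as the press.
- press_hinge (a point): Middle of the platen's hinge axis (along the press's y), 66 mm above the bench, 85 mm behind the press's origin. The platen: plate 170 x 246 x 8 mm with a 20 mm thick housing on its back, about 0.9 kg (may differ by a quarter).
- platen (a joint): Platen angle, rad: 0 shut level over the bed, growing as it opens up and back; starts lying back on its stop at 1.95. Free hinge, no spring or stay. Its centre of mass stands above the hinge (balance point) at 1.41, i.e. 81 degrees: the housing is heavy, so upright (1.57) is already past balance. Below 1.41 it falls shut, above it falls back.
- platen_handle (a point): Centre of the handle: round black bar, 15 mm diameter, parallel to the hinge, 122 mm clear between its side arms, its centre 45 mm beyond the plate's edge, open between; it may turn in the fingers. Platen shut: 228 mm in front of the hinge axis and 12 mm above it. Start: 273 mm above the bench, 96 mm behind the hinge. Balance point: 293 mm above the bench, 25 mm in front of the hinge.
- book_center (a point): Centre, half-way up, of the slim red notebook lying on the bed: 60 (x) x 150 (y) x 22 (z) mm, about 160 g, stiff. +x is its spine (flat; grey cloth over it and the 16 mm of cover beside it, with a dark groove), -x its fore edge (white pages set in between the covers). Starts with the spine to the front of the press, up to 45 degrees askew.
- book_spine_a (a point): Point on the notebook's spine face, half-way up, 70 mm from its centre along the book's +y; axes as the notebook.
- book_spine_b (a point): Same, 70 mm along the book's -y.
- weight: Bystander beside the press: dark steel round weight with a knob, 60 mm across, 76 mm high; origin under its centre.
- spool: Bystander beside the press: wooden spool of silver thread, 52 mm across, 66 mm high; origin under its centre.
- stack: Bystander: stack of red cards 58 x 170 x 47 mm; origin under its centre.
- diary: Bystander: wider notebook with brown board covers, 105 x 150 x 18 mm, lying on the bench; origin under its centre.
- tape: Bystander: roll of amber tape, 100 mm across, 48 mm high, lying flat; origin under its centre.
- jar: Bystander: white glue jar, 72 mm across, 100 mm high; origin under its centre.
Not all that is in view belongs to the job. Leave any yellow look-alike of the part that bears book_center alone.

How it is judged:
On the way, in this order (a step that is already met when the one before it is completed fails the run):
1. the notebook lies flat on the bed, let go, its spine flush along the register bar (x of book_spine_a in the frame of press between 0.034 and 0.044 m and x of book_spine_b in the frame of press between 0.034 and 0.044 m and y of book_center in the frame of press between -0.06 and 0.06 m and z of book_center in the frame of press between 0.05 and 0.062 m and angle between book_center's own z axis and vertical below 0.1 rad and contact force between the fingers and book below 0.05 N), for 0.2 s.
2. the robot swings the platen forward off its back stop (value of joint platen below 1.8 rad and contact force between the fingers and platen above 0.2 N), for 0.05 s.
At the end, for the whole second after the job is handed in: Platen still at its balance point (1.41 rad, within 0.08), fingers holding its handle (over 0.3 N); notebook flat and untouched on the bed, both ends of its spine within 5 mm of the register bar, its centre within 60 mm of the bar's middle (all of step 1 and value of joint platen between 1.33 and 1.49 rad and velocity of joint platen between -0.1 and 0.1 rad/s and contact force between the fingers and platen above 0.3 N); the arm keeps its last pose, push and grip.
It fails at once if the platen falls or is brought down towards the bed (below 1.1 rad) (value of joint platen below 1.1 rad).
It fails at once if the platen is flung or falls (faster than 1.5 rad/s) (velocity of joint platen above 1.5 rad/s or velocity of joint platen below -1.5 rad/s).
It fails at once if another thing on the bench is moved by more than 30 mm (distance of any of weight, spool, stack, diary, tape, jar from where it was at the start of the episode above 0.03 m).
It also fails if it takes over 67 s, if anything falls off the work surface, if the arm or the gripper's body presses on something with over 40 N, if the wrist force passes 120 N, or if a joint passes its speed limit or range.

## Working session

There is one attempt and no reset: what is moved stays moved. The work goes in short steps, Python scripts to look and compute and a tool call to move; the robot and the scene stay as the last step left them, time stands still between calls to the robot, and variables do not carry over. Pictures are saved under pics/ and viewed, and the job is handed in when it is done.

Besides the shell and the picture viewer there is one more tool, called after ">>>" by a JSON object that holds its "api" and its "payload". drive_tool: Moves the arm, as the interface text tells. Its arguments: {"type":"object","properties":{"moves":{"type":"array","items":{"type":"number"}},"newtons":{"type":"number"}},"required":["moves"]}

```bash
mkdir -p pics; ls; python3 - <<'E'
from station import ctrl
import cv2
for n in("top","side"):
    im=ctrl.get_image(n); cv2.imwrite(f"pics/{n}0.png",im[:,:,::-1]); print(n,ctrl.get_calibration(n))
print(ctrl.get_obs())
E
```

```text
pics
top {'fx': 526.1401750422306, 'fy': 526.1401750422306, 'cx': 279.63771454678397, 'cy': 208.96433700806747, 'rvec': array([ 2.18113896, -2.16888725,  0.09637358]), 'tvec': array([-0.00699461,  0.54463427,  1.67883087])}
side {'fx': 402.1945172779375, 'fy': 402.1945172779375, 'cx': 275.9665559487654, 'cy': 209.39287034573016, 'rvec': array([ 0.52966646, -2.59636361,  1.30664666]), 'tvec': array([0.49351443, 0.19036108, 1.1176642 ])}
{'t': 0.1, 'q': array([-1.41804033e+00,  5.33243658e-02,  1.61412876e+00,  5.51874996e-06,
        1.47599588e+00, -1.19036401e-01]), 'dq': array([-7.55615518e-06, -3.29163326e-03, -1.90721065e-03, -1.49085547e-03,
       -4.03682573e-04,  1.60538993e-05]), 'effort': array([ 3.36060621e-04, -3.94902205e+01, -3.71362388e+01, -5.44797990e-05,
        3.94264251e-03, -1.49611719e-05]), 'tool_pos': array([ 0.16768218, -0.60151484,  0.23018185]), 'tool_rot': array([-3.11078920e+00, -4.25365341e-01,  4.05080417e-05]), 'contact_force': array([ 0.31330876, -0.69508205, -0.46958928]), 'wrist_torque': array([ 0.02840902,  0.02533769, -0.00233481]), 'opening': 0.08546689911258568}
```

View pics/top0.png

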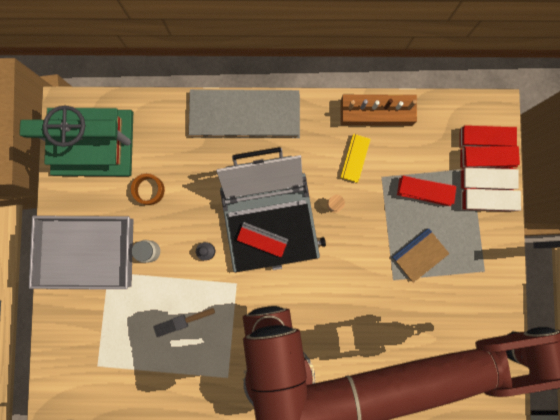

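View pics/side0.png

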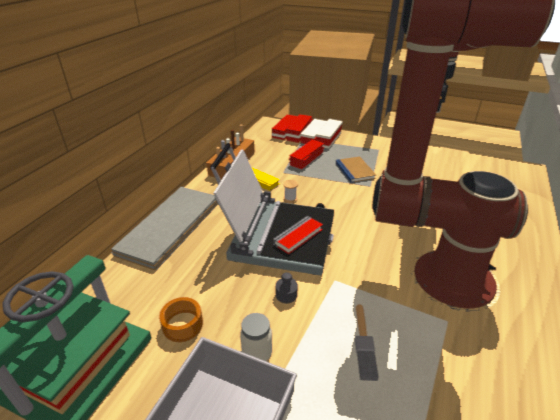

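```bash
cat > h.py <<'E'
import numpy as np, cv2
from station import ctrl
C={n:ctrl.get_calibration(n) for n in("top","side")}
def K(n):
    c=C[n]; return np.array([[c['fx'],0,c['cx']],[0,c['fy'],c['cy']],[0,0,1.]])
def RT(n): return cv2.Rodrigues(np.array(C[n]['rvec']))[0],np.array(C[n]['tvec'])
def ray(n,u,v):
    R,t=RT(n); d=R.T@np.linalg.inv(K(n))@np.array([u,v,1.]); return -R.T@t,d/np.linalg.norm(d)
def plane(n,u,v,z):
    o,d=ray(n,u,v); return o+d*(z-o[2])/d[2]
def proj(n,P):
    R,t=RT(n); return cv2.projectPoints(np.array(P,float).reshape(-1,3),np.array(C[n]['rvec']),t,K(n),None)[0].reshape(-1,2)
def tri(u1,u2):
    P=[K(n)@np.c_[RT(n)[0],RT(n)[1]] for n in("top","side")]
    X=cv2.triangulatePoints(P[0],P[1],np.array(u1,float),np.array(u2,float)); return (X[:3]/X[3]).ravel()
def snap(n,name,box=None,s=1):
    im=ctrl.get_image(n)[:,:,::-1].copy(); cv2.imwrite(f"pics/{name}.png",im)
    return im
E
python3 - <<'E'
from h import *
t=cv2.imread("pics/top0.png");s=cv2.imread("pics/side0.png")
cv2.imwrite("pics/topc.png",cv2.resize(t[140:280,205:340],None,fx=4.2,fy=4.2,interpolation=cv2.INTER_CUBIC))
cv2.imwrite("pics/sidec.png",cv2.resize(s[145:280,215:345],None,fx=4.2,fy=4.2,interpolation=cv2.INTER_CUBIC))
for n in C: print(n, ray(n,280,210)[0])
for z in(0,):print(proj("top",[[0,0,0],[.5,0,0],[.5,.3,0]]))
for n,im in(("top",t),("side",s)):
    b,g,r=[im[...,i].astype(int) for i in range(3)]
    m=((r>130)&(g<60)&(b<60)).astype(np.uint8)
    k,l,st,ce=cv2.connectedComponentsWithStats(m)
    for i in range(1,k):
        if st[i,4]>60:print(n,st[i],ce[i])
E
```

```text
top [ 0.39219639 -0.00619359  1.72084053]
side [0.13886196 0.91423984 0.82088365]
[[277.44562566 379.65095822]
 [278.36795248 223.20453837]
 [186.81340603 222.69097876]]
top [ 464  126   55   41 2019] [490.7568103  146.10549777]
top [ 400  176   56   30 1048] [427.60019084 190.30057252]
top [238 228  48  29 644] [261.22049689 241.97515528]
side [272 114  40  18 450] [292.85333333 122.51333333]
side [291 137  33  24 335] [306.94925373 149.32537313]
side [279 219  44  29 464] [299.92456897 232.875     ]
```

View pics/topc.png

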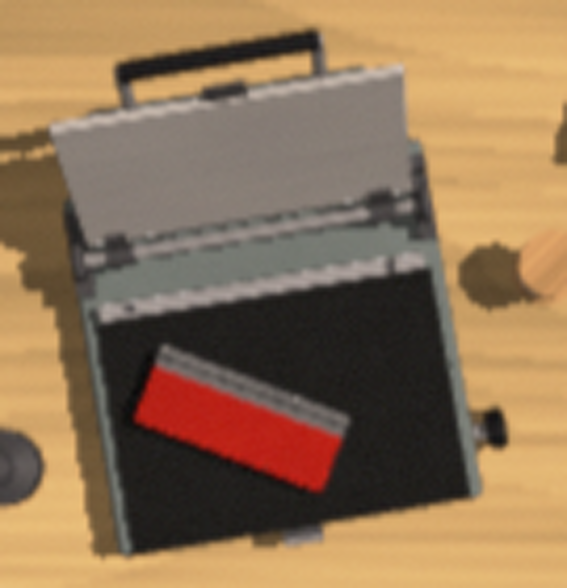

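View pics/sidec.png

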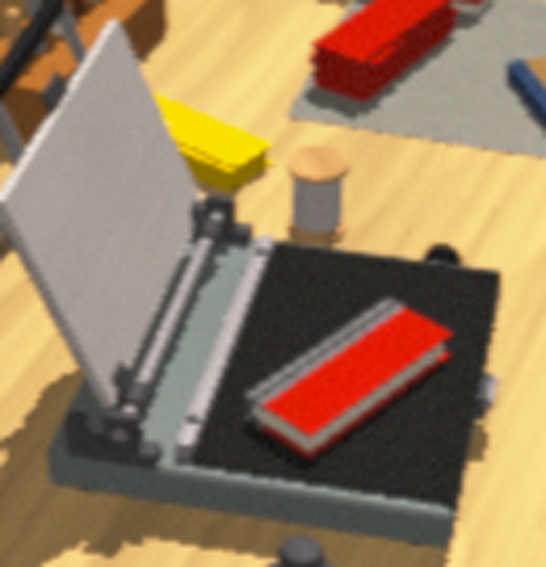

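```bash
python3 - <<'E'
from h import *
t=cv2.imread("pics/top0.png");s=cv2.imread("pics/side0.png")
a=cv2.resize(t[216:264,230:295],(780,576),interpolation=cv2.INTER_LANCZOS4)
b=cv2.resize(s[210:262,268:328],(665,576),interpolation=cv2.INTER_LANCZOS4)
cv2.imwrite("pics/bk_t.png",a);cv2.imwrite("pics/bk_s.png",b)
E
```

```text
(no output)
```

View pics/bk_t.png

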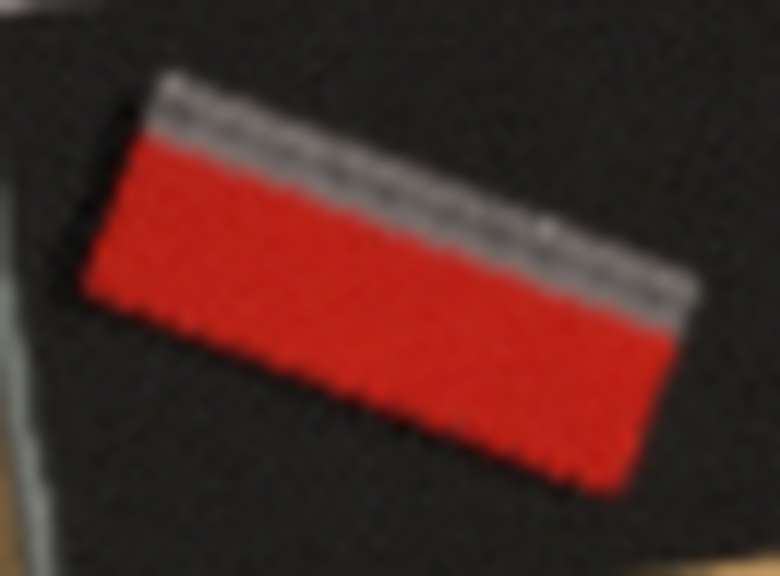

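View pics/bk_s.png

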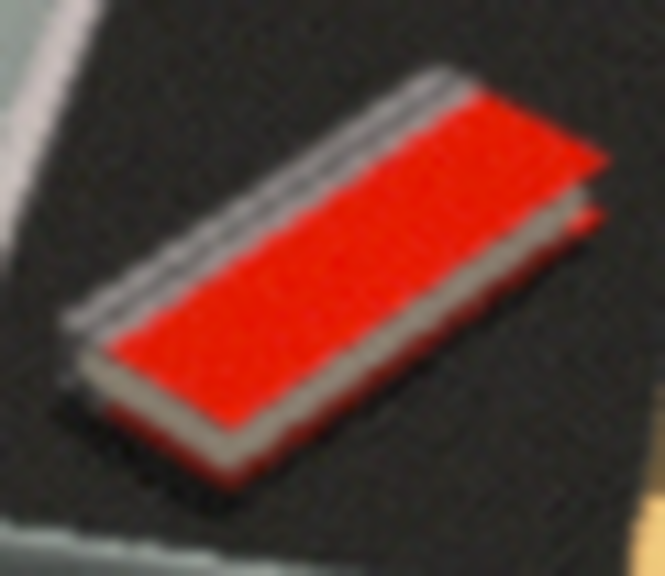

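```bash
python3 - <<'E'
from h import *
f=lambda x,y:(230+(x+.5)/12-.5,216+(y+.5)/12-.5)
P=np.array([plane("top",*f(x,y),.067) for x,y in[(170,70),(702,282),(620,497),(82,292)]])
print(P.round(4)); print("edges",[np.linalg.norm(P[i]-P[(i+1)%4]).round(4) for i in range(4)], "c",P.mean(0))
d=(P[0]-P[1])+(P[3]-P[2]); print("book y-dir yaw",np.degrees(np.arctan2(d[1],d[0]))-90)
# bed/bar from top crop (scale 4.2, off 205,140)
g=lambda x,y:(205+(x+.5)/4.2-.5,140+(y+.5)/4.2-.5)
for nm,z,pts in[("bed fr L,R, back R L",.045,[(130,552),(470,497),(432,268),(98,322)]),("bar front top edge L,R",.055,[(100,323),(432,268)]),("bar back",.055,[(97,305),(430,252)])]:
    Q=np.array([plane("top",*g(*p),z) for p in pts]); print(nm,Q.round(4).tolist())
    for i in range(len(Q)-1):
        e=Q[i]-Q[i+1]; print("  len",np.linalg.norm(e).round(4),"yaw",np.degrees(np.arctan2(e[1],e[0])).round(2))
# handle
h=np.array([g(115,74),g(322,40)]);print(h, h.mean(0))
E
```

```text
[[ 0.501   0.109   0.067 ]
 [ 0.4462 -0.0309  0.067 ]
 [ 0.39   -0.0098  0.067 ]
 [ 0.4426  0.1313  0.067 ]]
edges [np.float64(0.1502), np.float64(0.06), np.float64(0.1505), np.float64(0.0625)] c [0.44494861 0.0498953  0.067     ]
book y-dir yaw -20.924688047995573
bed fr L,R, back R L [[0.3448, 0.1344, 0.045], [0.3875, -0.1218, 0.045], [0.5611, -0.093, 0.045], [0.5184, 0.161, 0.045]]
  len 0.2597 yaw 99.47
  len 0.176 yaw -170.56
  len 0.2575 yaw -80.46
bar front top edge L,R [[0.5169, 0.1585, 0.055], [0.5601, -0.0924, 0.055]]
  len 0.2546 yaw 99.77
bar back [[0.5306, 0.161, 0.055], [0.5723, -0.0909, 0.055]]
  len 0.2553 yaw 99.41
[[232.         157.23809524]
 [281.28571429 149.14285714]] [256.64285714 153.19047619]
```

Two red things could be the notebook: top (427,190) is a thick red slab on the mat, which is the card stack. Top (261,242) lies on the black bed with a grey cloth strip, a dark groove and pages, so it is the notebook. The yellow one at (355,158) I leave alone.

The crops show the grey spine already facing the bar, with white pages at the front. This disagrees with "spine to the front". So it needs a turn of about +30°, not 210°. The picture decides here, since the spine must be at the bar.

>>> {"api": "drive_tool", "payload": {"moves": [0,0,5.3,0.02,0.047,0,0,0,0,5.3,0.02,0.047,0,0,0,0,5.3,0.02,0.047,0,0,0,0,5.3,0.02,0.047,0,0,0,0,5.3,0.02,0.047,0,0], "newtons": 30}}

```text
t: 0.72
tool_pos: [0.2681, -0.3653, 0.2307]
tool_rot: [-2.93, -1.131, -0.0]
contact_force: [0.5, 0.5, 0.9]
opening: 0.0855
```

>>> {"api": "drive_tool", "payload": {"moves": [0,0,5.3,0.02,0.047,0,0,0,0,5.3,0.02,0.047,0,0,0,0,5.3,0.02,0.047,0,0,0,0,5.3,0.02,0.047,0,0,0,0,5.3,0.02,0.047,0,0]}}

```text
t: 1.35
tool_pos: [0.3679, -0.1304, 0.231]
tool_rot: [2.593, 1.773, 0.0]
contact_force: [1.1, -0.6, 0.1]
opening: 0.0855
```

>>> {"api": "drive_tool", "payload": {"moves": [0,0,0.4,0.019,0.045,0,0,0,0,0,0.019,0.045,0,0,0,0,0,0.019,0.045,0,0,0,0,0,0.019,0.045,-0.02,0,0,0,0,0,0,-0.04,0]}}

```text
t: 1.98
tool_pos: [0.4455, 0.0506, 0.1723]
tool_rot: [2.583, 1.784, 0.005]
contact_force: [0.1, 0.7, -0.3]
opening: 0.0853
```

>>> {"api": "drive_tool", "payload": {"moves": [0,0,0,0,0,-0.03,0,0,0,0,0,0,-0.03,0,0,0,0,0,0,-0.02,0,0,0,0,0,0,0,0,0,0,0,0,0,0,0]}}

```text
t: 2.6
tool_pos: [0.4442, 0.0479, 0.0921]
tool_rot: [2.589, 1.778, 0.001]
contact_force: [0.8, -0.1, -0.1]
opening: 0.0853
```

```bash
python3 - <<'E'
from h import *
t=snap("top","t1");s=snap("side","s1")
a=cv2.resize(t[180:280,205:335],None,fx=4,fy=4,interpolation=cv2.INTER_CUBIC)
b=cv2.resize(s[180:280,235:345],None,fx=4,fy=4,interpolation=cv2.INTER_CUBIC)
cv2.imwrite("pics/t1c.png",a);cv2.imwrite("pics/s1c.png",b)
E
```

```text
(no output)
```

View pics/s1c.png

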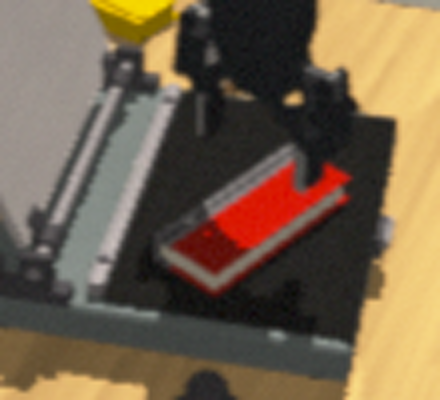

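View pics/t1c.png

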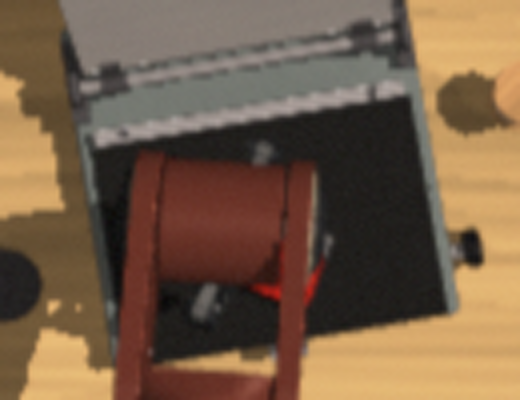

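>>> {"api": "drive_tool", "payload": {"moves": [0,0,0,0,0,-0.02,0,0,0,0,0,0,-0.02,0,0,0,0,0,0,-0.005,0,0,0,0,0,0,0,0.5,0,0,0,0,0,0,0.6], "newtons": 30}}

```text
t: 3.32
tool_pos: [0.4449, 0.0479, 0.0478]
tool_rot: [2.588, 1.778, 0.003]
contact_force: [0.6, 0.4, -0.6]
opening: 0.059
```

>>> {"api": "drive_tool", "payload": {"moves": [0,0,0,0,0,0,0.6,0,0,0,0,0,0,0.6,0,0,0,0,0,0,0.6,0,0,0,0,0,0.005,0.6,0,0,0,0,0,0.005,0.6]}}

```text
t: 3.95
tool_pos: [0.443, 0.048, 0.0559]
tool_rot: [-2.589, -1.778, 0.002]
contact_force: [0.1, 0.3, -1.1]
opening: 0.0587
```

>>> {"api": "drive_tool", "payload": {"moves": [0,0,0,0,0,0.01,0.6,0,0,7.5,0.0075,-0.003,0,0.6,0,0,7.5,0.0075,-0.003,0,0.6,0,0,7.5,0.0075,-0.004,0,0.6,0,0,7.8,0.0075,-0.003,0,0.6]}}

```text
t: 4.58
tool_pos: [0.4741, 0.0349, 0.0668]
tool_rot: [2.029, 2.398, 0.0]
contact_force: [-0.2, -0.0, -1.7]
opening: 0.0588
```

>>> {"api": "drive_tool", "payload": {"moves": [0,0,0,0,0,0,0.6,0,0,0,0,0,0,0.6,0,0,0,0,0,0,0.6,0,0,0,0,0,0,0.6,0,0,0,0,0,0,0.6]}}

```text
t: 5.2
tool_pos: [0.4737, 0.035, 0.0663]
tool_rot: [-2.035, -2.394, 0.0]
contact_force: [0.5, -1.1, -0.5]
opening: 0.0589
```

```bash
python3 - <<'E'
from h import *
t=snap("top","t2");s=snap("side","s2")
a=cv2.resize(t[180:280,205:335],None,fx=4,fy=4,interpolation=cv2.INTER_CUBIC)
b=cv2.resize(s[180:280,235:345],None,fx=4,fy=4,interpolation=cv2.INTER_CUBIC)
cv2.imwrite("pics/c2.png",np.hstack([a[:,:360],b]))
E
```

```text
(no output)
```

View pics/c2.png

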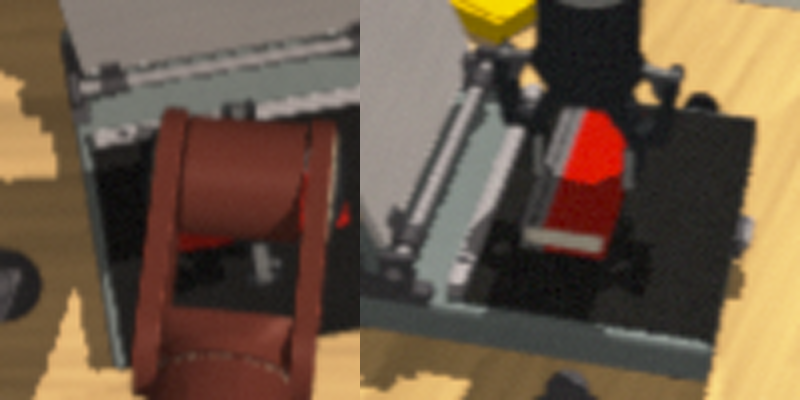

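>>> {"api": "drive_tool", "payload": {"moves": [0,0,0,0,0,-0.009,0.6,0,0,0,0,0,-0.008,0.6,0,0,0,0,0,0,0.6,0,0,0,0,0,0,0.12,0,0,0,0,0,0,0.12]}}

```text
t: 5.92
tool_pos: [0.474, 0.035, 0.0496]
tool_rot: [2.034, 2.393, 0.0]
contact_force: [-0.5, -0.7, -0.5]
opening: 0.0754
```

>>> {"api": "drive_tool", "payload": {"moves": [0,0,0,0,0,0,0.12,0,0,0,0,0,0.02,0.12,0,0,0,0,0,0.06,0.1,0,0,0,-0.05,-0.008,0.02,0.1,0,0,-10,-0.05,-0.008,0,0]}}

```text
t: 6.55
tool_pos: [0.3744, 0.0186, 0.1524]
tool_rot: [2.237, 2.2, 0.004]
contact_force: [-0.3, 0.1, 0.3]
opening: 0.085
```

>>> {"api": "drive_tool", "payload": {"moves": [0,0,-10,0,0,0,0,0,0,-10,0,0,0,0,0,0,-10,0,0,0,0,0,0,-10,0,0,0,0,0,0,-10,0,0,0,0]}}

```text
t: 7.18
tool_pos: [0.3738, 0.019, 0.1495]
tool_rot: [2.962, 1.047, 0.001]
contact_force: [0.3, 0.2, 0.1]
opening: 0.0859
```

>>> {"api": "drive_tool", "payload": {"moves": [0,0,-10,0,0,0,0,0,0,-10,0,0,0,0,0,0,-9.5,0,0,0,0,0,0,0,0,0,0,0,0,0,0,0,0,0,0]}}

```text
t: 7.8
tool_pos: [0.3738, 0.019, 0.1494]
tool_rot: [3.13, 0.271, 0.0]
contact_force: [-0.2, 0.3, -0.3]
opening: 0.0852
```

```bash
python3 - <<'E'
from h import *
t=snap("top","t3");s=snap("side","s3")
a=cv2.resize(t[140:280,205:335],None,fx=3,fy=3,interpolation=cv2.INTER_CUBIC)
b=cv2.resize(s[140:280,215:345],None,fx=3,fy=3,interpolation=cv2.INTER_CUBIC)
cv2.imwrite("pics/c3.png",np.hstack([a,b]))
print(ctrl.get_obs()['tool_rot'],ctrl.get_obs()['tool_pos'])
E
```

```text
[-3.12996931e+00 -2.69844638e-01 -9.55191428e-05] [0.37377908 0.01896889 0.14933064]
```

View pics/c3.png

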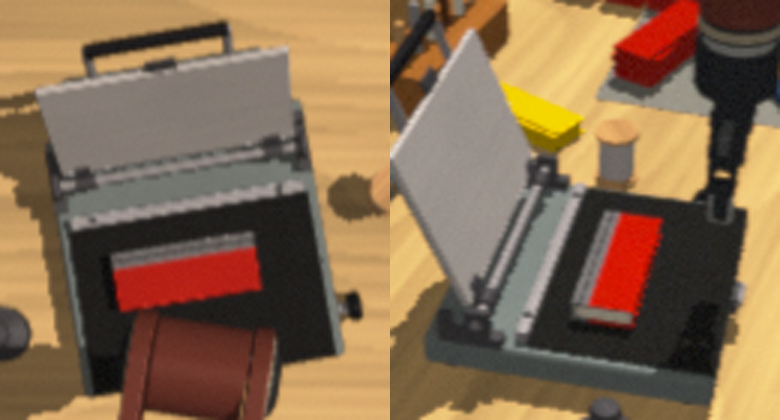

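```bash
python3 - <<'E'
from h import *
im=cv2.imread("pics/t3.png").astype(int)
g=im.sum(2)/3; red=im[...,2]-im[...,1]
# per column scan: bar front edge (bright->dark going down) and spine edge (dark->grey), subpixel at half level
def edge(col,r0,r1,lev):
    p=g[r0:r1,col]; 
    for i in range(len(p)-1):
        if (p[i]-lev)*(p[i+1]-lev)<0: return r0+i+(p[i]-lev)/(p[i]-p[i+1])
bar=[];sp=[];fo=[]
for c in range(233,302):
    # going down from the bar center
    yb=140+(231-(c-229)*39/78.3-4)/3 if 0 else 140+(231-((c-205)*3-72)*39/235-5)/3
    e=edge(c,int(yb),int(yb)+6,90)
    if e: bar.append((c,e))
for c in range(246,286):
    ys=140+(256-((c-205)*3-110)*22/144)/3
    e=edge(c,int(ys)-4,int(ys)+4,70)
    if e: sp.append((c,e))
    p=red[int(ys)+10:int(ys)+26,c]
    for i in range(len(p)-1):
        if p[i]>80>=p[i+1]: fo.append((c,int(ys)+10+i+(p[i]-80)/(p[i]-p[i+1])));break
def fit(pts,z):
    vx,vy,x,y=cv2.fitLine(np.array(pts,np.float32),cv2.DIST_HUBER,0,.01,.01).ravel()
    A=plane("top",x-30*vx,y-30*vy,z);B=plane("top",x+30*vx,y+30*vy,z)
    d=A-B; n=np.array([d[1],-d[0]])/np.hypot(d[0],d[1])
    return np.degrees(np.arctan2(d[1],d[0]))-90, n@np.array([.474,.035])-n@A[:2], n
for nm,pts,z in(("bar bottom front",bar,.045),("spine top",sp,.067),("fore",fo,.067)):
    a,dist,n=fit(pts,z); print(nm,len(pts),"yaw",round(a,2),"offset from (.474,.035) along press x (neg=..)",round(-dist,4))
E
```

```text
bar bottom front 68 yaw 9.83 offset from (.474,.035) along press x (neg=..) 0.0648
spine top 39 yaw 9.64 offset from (.474,.035) along press x (neg=..) 0.0311
fore 40 yaw 9.54 offset from (.474,.035) along press x (neg=..) -0.0305
```

>>> {"api": "drive_tool", "payload": {"moves": [0,0,0,0.025,0.004,0,0,0,0,0,0.026,0.0035,-0.02,0,0,0,0,0,0,-0.04,0,0,0,0,0,0,-0.034,0,0,0,0,0,0,0,0]}}

```text
t: 8.52
tool_pos: [0.4221, 0.0268, 0.0524]
tool_rot: [-3.129, -0.269, 0.011]
contact_force: [-1.0, 0.6, 0.7]
opening: 0.0855
```

>>> {"api": "drive_tool", "payload": {"moves": [0,0,0,0,0,-0.008,0,0,0,0,0,0,-0.006,0,0,0,0,0,0,0,0,0,0,0,0,0,0,0,0,0,0,0,0,0,0]}}

```text
t: 9.15
tool_pos: [0.4251, 0.0264, 0.0418]
tool_rot: [3.13, 0.268, 0.001]
contact_force: [0.1, -0.1, 0.1]
opening: 0.0854
```

```bash
python3 - <<'E'
from h import *
s=snap("side","s4")
b=cv2.resize(s[160:280,235:345],None,fx=5,fy=5,interpolation=cv2.INTER_CUBIC)
cv2.imwrite("pics/c4.png",b)
print(ctrl.get_obs()['tool_pos'],ctrl.get_obs()['contact_force'])
E
```

```text
[0.42505217 0.02645283 0.04166917] [ 0.02301424 -0.07930977 -0.56553048]
```

View pics/c4.png

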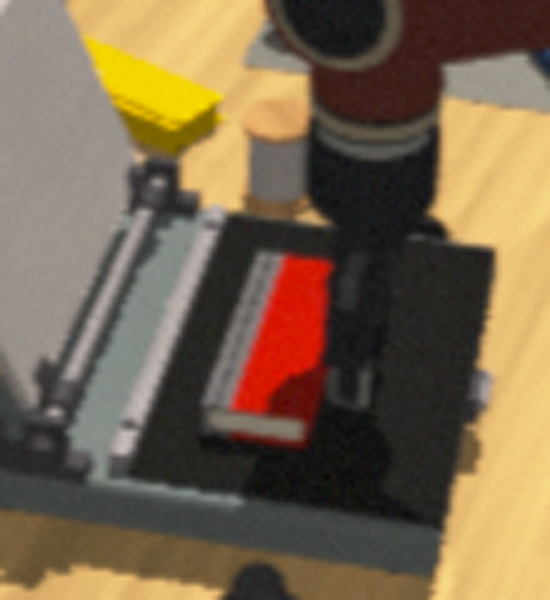

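>>> {"api": "drive_tool", "payload": {"moves": [0,0,0,0.006,0.001,0,0,0,0,0,0.006,0.001,0,0,0,0,0,0.006,0.001,0,0,0,0,0,0.006,0.001,0,0,0,0,0,0.006,0.001,0,0]}}

```text
t: 9.82
tool_pos: [0.4552, 0.0315, 0.0413]
tool_rot: [-3.13, -0.268, 0.0]
contact_force: [-2.7, -0.5, 1.3]
opening: 0.0853
```

>>> {"api": "drive_tool", "payload": {"moves": [0,0,0,0.002,0.0003,0,0,0,0,0,0.002,0.0003,0,0,0,0,0,0.002,0.0004,0,0,0,0,0,0.001,0.0002,0,0,0,0,0,0.001,0.0001,0,0]}}

```text
t: 10.45
tool_pos: [0.4627, 0.0328, 0.0412]
tool_rot: [-3.13, -0.268, 0.0]
contact_force: [-0.8, 0.0, 0.4]
opening: 0.0853
```

>>> {"api": "drive_tool", "payload": {"moves": [0,0,0,0.001,0.0002,0,0,0,0,0,0.001,0.0002,0,0,0,0,0,0.001,0.0001,0,0,0,0,0,0.001,0.0002,0,0,0,0,0,0.001,0.0001,0,0]}}

```text
t: 11.08
tool_pos: [0.4667, 0.0333, 0.0411]
tool_rot: [3.13, 0.269, -0.005]
contact_force: [-8.0, -2.5, 4.8]
opening: 0.0854
```

```bash
python3 - <<'E'
from h import *
s=snap("side","s5")
b=cv2.resize(s[160:280,235:345],None,fx=5,fy=5,interpolation=cv2.INTER_CUBIC)
cv2.imwrite("pics/c5.png",b)
print(ctrl.get_obs()['tool_pos'],ctrl.get_obs()['contact_force'])
E
```

```text
[0.4666783  0.0332893  0.04110352] [-6.3158108  -1.77198986  4.10289001]
```

View pics/c5.png

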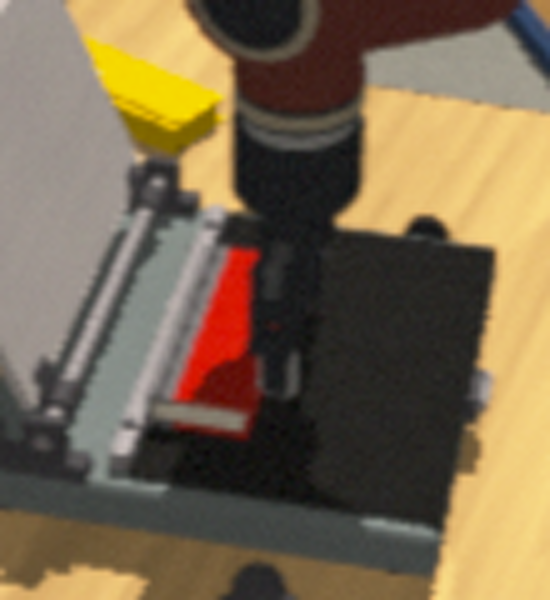

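>>> {"api": "drive_tool", "payload": {"moves": [0,0,0,0.001,0.0002,0,0,0,0,0,0,0,0,0,0,0,0,-0.006,-0.001,0,0,0,0,0,-0.02,-0.0035,0,0,0,0,0,-0.02,-0.0035,0,0]}}

```text
t: 11.75
tool_pos: [0.4228, 0.0258, 0.0415]
tool_rot: [-3.13, -0.267, -0.002]
contact_force: [0.2, -0.2, 0.3]
opening: 0.0854
```

>>> {"api": "drive_tool", "payload": {"moves": [0,0,10,-0.03,-0.005,0.06,0,0,0,10,0,0,0.06,0,0,0,10,0,0,0.06,0,0,0,10,0,0,0.06,0,0,0,10,0,0,0.05,0]}}

```text
t: 12.38
tool_pos: [0.3952, 0.0212, 0.3301]
tool_rot: [2.717, 1.572, 0.006]
contact_force: [0.5, -0.5, -0.9]
opening: 0.085
```

```bash
python3 - <<'E'
from h import *
t=snap("top","t6");s=snap("side","s6")
a=cv2.resize(t[140:280,205:335],None,fx=3,fy=3,interpolation=cv2.INTER_CUBIC)
b=cv2.resize(s[140:280,215:345],None,fx=3,fy=3,interpolation=cv2.INTER_CUBIC)
cv2.imwrite("pics/c6.png",np.hstack([a,b]))
print(ctrl.get_obs()['tool_rot'],ctrl.get_obs()['tool_pos'])
E
```

```text
[2.71536502 1.56372696 0.01748278] [0.39734063 0.02092294 0.33467036]
```

View pics/c6.png

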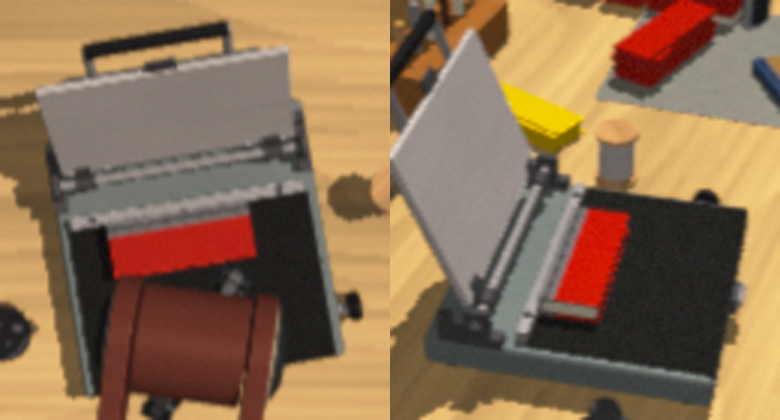

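```bash
python3 - <<'E'
from h import *
im=cv2.imread("pics/t6.png").astype(int); red=im[...,2]-im[...,1]
lo=[];hi=[]
for c in range(244,288):
    p=red[205:238,c]; k=np.where(p>80)[0]
    if len(k)<8: continue
    i=k[-1]; lo.append((c,205+i+(p[i]-80)/(p[i]-p[i+1])))
    i=k[0]; hi.append((c,205+i-(p[i]-80)/(p[i]-p[i-1])))
print(lo[0],lo[-1])
a=np.radians(9.7); n=np.array([np.cos(a),np.sin(a)])
for nm,pts in(("fore",lo),("red/grey",hi)):
    P=np.array([plane("top",*p,.067) for p in pts[2:-2]]); off=(P[:,:2]-[.474,.035])@n
    l=(P[:,:2]-[.474,.035])@[-n[1],n[0]]
    k=np.polyfit(l,off,1); print(nm,"offset",np.median(off).round(4),"skew mm over 140:",(k[0]*140).round(2),"y range",l.min().round(3),l.max().round(3))
E
```

```text
(244, np.float64(232.5)) (287, np.float64(225.3783783783784))
fore offset 0.0034 skew mm over 140: 0.5 y range -0.058 0.066
red/grey offset 0.0486 skew mm over 140: -0.88 y range -0.065 0.06
```

```bash
python3 - <<'E'
from h import *
im=cv2.imread("pics/t6.png").astype(int); g=im.max(2)
m=((g<75)).astype(np.uint8)[140:165,228:290]
k,l,st,ce=cv2.connectedComponentsWithStats(m)
for i in range(1,k):
    if st[i,4]>25: print(st[i],ce[i])
i=1+np.argmax(st[1:,4]); ys,xs=np.where(l==i); 
r=cv2.minAreaRect(np.c_[xs+228,ys+140].astype(np.float32)); print(r)
print(plane("top",*r[0],.273), [plane("top",*p,.273).round(4) for p in cv2.boxPoints(r)])
for lab,x,z in(("1.95",.181,.273),("1.41",.06,.293)):
    P=[.5011+x*.9857,.0294+x*.1685,z]; print(lab,P,proj("top",P),proj("side",P))
s=cv2.imread("pics/s6.png"); cv2.imwrite("pics/s6c.png",cv2.resize(s[130:230,190:290],None,fx=5,fy=5,interpolation=cv2.INTER_CUBIC))
E
```

```text
[  5   8  48  12 200] [28.445 12.975]
((256.4527587890625, 153.19625854492188), (4.87470817565918, 48.13225173950195), 81.15818786621094)
[0.67815656 0.06130232 0.273     ] [array([0.6741, 0.1286, 0.273 ]), array([ 0.6958, -0.0039,  0.273 ]), array([ 0.6822, -0.0061,  0.273 ]), array([0.6605, 0.1264, 0.273 ])]
1.95 [0.6795116999999999, 0.0598985, 0.273] [[256.96058438 152.71981309]] [[220.32633737 155.04036969]]
1.41 [0.560242, 0.03951, 0.293] [[263.68755827 194.39429254]] [[261.74409231 153.3620183 ]]
```

View pics/s6c.png

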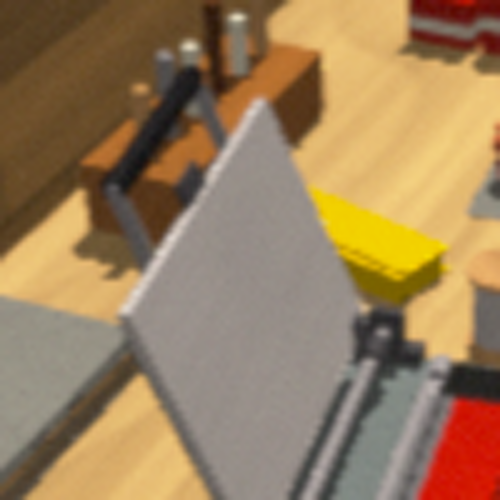

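Spine is flush: fore-edge offset +3.4 mm plus 60 mm width puts the spine about 1 mm from the measured bar line, and the push force rose at contact. The handle checks out in both views: top (256.5,153.2), side (220,156). Now going to it.

>>> {"api": "drive_tool", "payload": {"moves": [0,0,10,0.04,0.0055,0.01,0,0,0,10,0.04,0.0055,0.01,0,0,0,10,0.04,0.0055,0,0,0,0,9.9,0.04,0.0055,0,0,0,0,0,0.04,0.0055,0,0]}}

```text
t: 13.1
tool_pos: [0.5963, 0.049, 0.3461]
tool_rot: [-2.026, -2.401, -0.001]
contact_force: [-0.1, -0.2, 1.0]
opening: 0.0857
```

>>> {"api": "drive_tool", "payload": {"moves": [0,0,0,0.04,0.0055,0,0,0,0,0,0.04,0.006,0,0,0,0,0,0,0,0,0,0,0,0,0,0,-0.02,0,0,0,0,0,0,0,0]}}

```text
t: 13.72
tool_pos: [0.6731, 0.0601, 0.3239]
tool_rot: [-2.024, -2.398, 0.005]
contact_force: [-0.2, 0.8, 0.4]
opening: 0.0853
```

```bash
python3 - <<'E'
from h import *
s=snap("side","s7");t=snap("top","t7")
b=cv2.resize(s[90:230,190:310],None,fx=3.5,fy=3.5,interpolation=cv2.INTER_CUBIC)
a=cv2.resize(t[110:250,205:310],None,fx=3.5,fy=3.5,interpolation=cv2.INTER_CUBIC)
cv2.imwrite("pics/c7.png",np.hstack([a,b]))
print(ctrl.get_obs()['tool_pos'],ctrl.get_obs()['tool_rot'])
E
```

```text
[0.67391006 0.06006338 0.32657262] [-2.02609191e+00 -2.40005946e+00  7.35933917e-04]
```

View pics/c7.png

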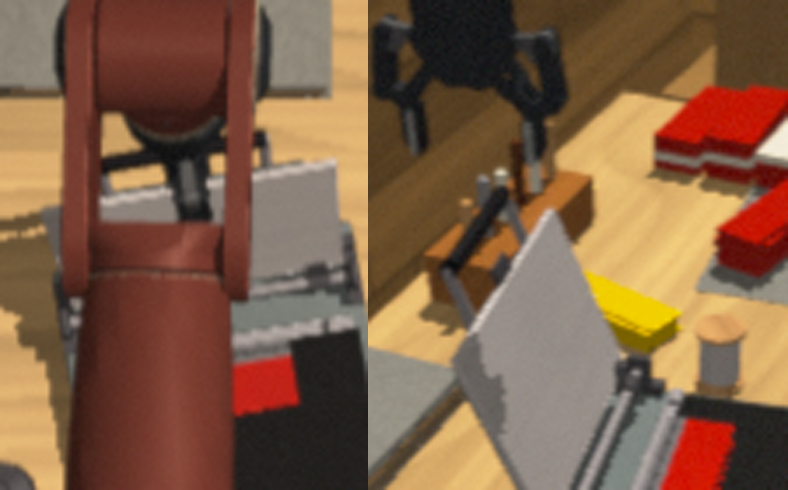

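>>> {"api": "drive_tool", "payload": {"moves": [0,0,0,0.005,0,-0.03,0,0,0,0,0,0,-0.03,0,0,0,0,0,0,-0.012,0.2,0,0,0,0,0,0,0.5,0,0,0,0,0,0,0.7], "newtons": 40}}

```text
t: 14.45
tool_pos: [0.6806, 0.0601, 0.2572]
tool_rot: [2.025, 2.399, 0.003]
contact_force: [0.6, 0.2, 1.1]
opening: 0.0324
```

>>> {"api": "drive_tool", "payload": {"moves": [0,0,0,0,0,0,0.9,0,0,0,0,0,0,1,0,0,0,0,0,0,1,0,0,0,0,0,0,1,0,0,0,0,0,0,1]}}

```text
t: 15.08
tool_pos: [0.6779, 0.0596, 0.2574]
tool_rot: [-2.024, -2.399, 0.007]
contact_force: [-10.7, -1.4, 6.7]
opening: 0.0137
```

```bash
python3 - <<'E'
from h import *
s=snap("side","s8")
b=cv2.resize(s[90:230,190:310],None,fx=4,fy=4,interpolation=cv2.INTER_CUBIC)
cv2.imwrite("pics/c8.png",b)
o=ctrl.get_obs();print(o['tool_pos'],o['tool_rot'],o['opening'],o['contact_force'])
E
```

```text
[0.67788574 0.0596375  0.25737694] [-2.02433062 -2.39871294  0.00658904] 0.013360021541618021 [-12.19478834  -1.73643032   7.42402966]
```

View pics/c8.png

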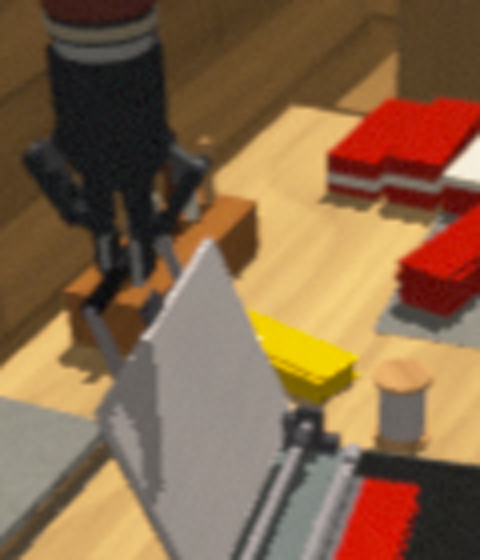

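```bash
python3 - <<'E'
import numpy as np
th=np.linspace(1.95,1.41,21); f=th+.0526; r=.2283
x=-r*np.cos(f); z=r*np.sin(f); a=np.radians(9.7)
d=np.diff(np.c_[x*np.cos(a),x*np.sin(a),z],axis=0)
print(np.round(d,4)); print(d.sum(0))
E
```

```text
[[-0.0056 -0.0009  0.0025]
 [-0.0056 -0.001   0.0024]
 [-0.0057 -0.001   0.0022]
 [-0.0057 -0.001   0.002 ]
 [-0.0058 -0.001   0.0019]
 [-0.0058 -0.001   0.0017]
 [-0.0059 -0.001   0.0016]
 [-0.0059 -0.001   0.0014]
 [-0.006  -0.001   0.0012]
 [-0.006  -0.001   0.0011]
 [-0.006  -0.001   0.0009]
 [-0.006  -0.001   0.0007]
 [-0.006  -0.001   0.0006]
 [-0.0061 -0.001   0.0004]
 [-0.0061 -0.001   0.0002]
 [-0.0061 -0.001   0.0001]
 [-0.0061 -0.001  -0.0001]
 [-0.0061 -0.001  -0.0003]
 [-0.0061 -0.001  -0.0004]
 [-0.006  -0.001  -0.0006]]
[-0.11848037 -0.02025222  0.01962013]
```

>>> {"api": "drive_tool", "payload": {"moves": [0,0,0,-0.0056,-0.0009,0.0035,1,0,0,0,-0.0056,-0.001,0.0034,1,0,0,0,-0.0057,-0.001,0.0022,1,0,0,0,-0.0057,-0.001,0.002,1,0,0,0,-0.0058,-0.001,0.0019,1]}}

```text
t: 15.75
tool_pos: [0.6514, 0.055, 0.2683]
tool_rot: [2.026, 2.4, 0.001]
contact_force: [2.4, -1.7, -4.0]
opening: 0.0133
```

```bash
cat >> h.py <<'E'
def ang(o):
    # platen angle from TCP, anchored to the stop
    p=o['tool_pos']; a=np.radians(9.7); dx=(p[0]-.6779)*np.cos(a)+(p[1]-.0596)*np.sin(a); dz=p[2]-.2574
    x=.0955+dx; z=.2072+dz
    return np.arctan2(z,-x)-.0526, np.hypot(x,z)
E
python3 - <<'E'
from h import *
o=ctrl.get_obs();print(o['tool_pos'],o['tool_rot'],o['opening'],o['contact_force'],ang(o))
E
```

```text
[0.65142248 0.05498071 0.26832178] [2.02580387e+00 2.39997127e+00 6.84653064e-04] 0.013269049621872718 [ 2.39460555 -1.74020351 -4.03177983] (np.float64(1.8229998916487693), np.float64(0.22866173027593567))
```

>>> {"api": "drive_tool", "payload": {"moves": [0,0,0,-0.0058,-0.001,0.0017,1,0,0,0,-0.0059,-0.001,0.0016,1,0,0,0,-0.0059,-0.001,0.0014,1,0,0,0,-0.006,-0.001,0.0012,1,0,0,0,-0.006,-0.001,0.0011,1]}}

```text
t: 16.38
tool_pos: [0.6223, 0.0499, 0.2764]
tool_rot: [2.025, 2.399, 0.002]
contact_force: [4.5, -2.9, 5.5]
opening: 0.0136
```

>>> {"api": "drive_tool", "payload": {"moves": [0,0,0,-0.006,-0.001,0.0009,1,0,0,0,-0.006,-0.001,0.0007,1,0,0,0,-0.006,-0.001,0.0006,1,0,0,0,-0.0061,-0.001,0.0004,1,0,0,0,-0.0061,-0.001,0.0002,1]}}

```text
t: 17.0
tool_pos: [0.5923, 0.0447, 0.28]
tool_rot: [2.024, 2.398, 0.003]
contact_force: [3.8, -4.5, 3.6]
opening: 0.0135
```

```bash
python3 - <<'E'
from h import *
s=snap("side","s9"); cv2.imwrite("pics/c9.png",cv2.resize(s[80:260,190:340],None,fx=3.3,fy=3.3,interpolation=cv2.INTER_CUBIC))
o=ctrl.get_obs();print(o['tool_pos'],o['tool_rot'],o['opening'],o['contact_force'],ang(o))
E
```

```text
[0.59170384 0.04464712 0.28022056] [2.02441446e+00 2.39814377e+00 1.77809775e-03] 0.013517426662681471 [ 2.40505736 -4.76383358  4.88119069] (np.float64(1.553034519855085), np.float64(0.23016021893599709))
```

View pics/c9.png

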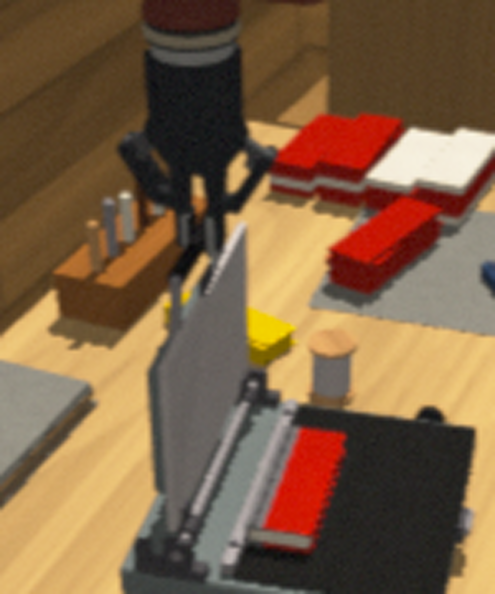

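>>> {"api": "drive_tool", "payload": {"moves": [0,0,0,-0.0062,-0.001,0,1,0,0,0,-0.0062,-0.001,-0.0001,1,0,0,0,-0.0062,-0.001,-0.0003,1,0,0,0,-0.0062,-0.001,-0.0004,1,0,0,0,-0.0062,-0.001,-0.0006,1]}}

```text
t: 17.68
tool_pos: [0.561, 0.0393, 0.2784]
tool_rot: [2.024, 2.398, 0.0]
contact_force: [2.6, -6.1, 5.5]
opening: 0.0137
```

>>> {"api": "drive_tool", "payload": {"moves": [0,0,0,0,0,0,1,0,0,0,0,0,0,1,0,0,0,0,0,0,1,0,0,0,0,0,0,1,0,0,0,0,0,0,1]}}

```text
t: 18.3
tool_pos: [0.5611, 0.0393, 0.2783]
tool_rot: [2.024, 2.398, -0.0]
contact_force: [2.1, -5.7, 5.4]
opening: 0.0133
```

```bash
python3 - <<'E'
from h import *
s=snap("side","s10"); t=snap("top","t10")
a=cv2.resize(t[110:270,205:310],None,fx=3.3,fy=3.3,interpolation=cv2.INTER_CUBIC)
b=cv2.resize(s[100:260,210:340],None,fx=3.3,fy=3.3,interpolation=cv2.INTER_CUBIC)
cv2.imwrite("pics/c10.png",np.hstack([a,b]))
o=ctrl.get_obs();print(o['tool_pos'],o['tool_rot'],o['opening'],o['contact_force'],ang(o))
E
```

```text
[0.56112591 0.03929739 0.27838465] [2.02449105e+00 2.39786519e+00 5.54474228e-05] 0.013940267215744293 [ 1.18638723 -5.73135986  4.52302018] (np.float64(1.4176298543719816), np.float64(0.22934341848977874))
```

View pics/c10.png

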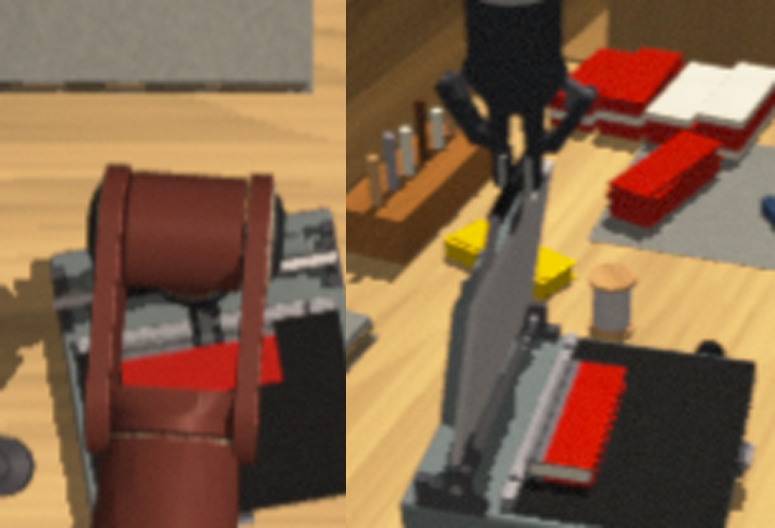

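```bash
python3 - <<'E'
from h import *
def c(f):
    im=cv2.imread(f).astype(int)[205:255,255:330]; m=(im[...,2]-im[...,1]>90); y,x=np.where(m); return m.sum(),x.mean().round(2),y.mean().round(2)
print(c("pics/s6.png"),c("pics/s10.png"))
a,b=ctrl.get_obs(),None
print(np.abs(a['dq']).max()); ctrl.finish_job()
E
```

```text
(np.int64(492), np.float64(27.33), np.float64(20.77)) (np.int64(494), np.float64(27.34), np.float64(20.83))
0.0012403702336074053
the job is handed in; nothing more can be done
```

The notebook is flat on the bed, let go, with its spine flush along the register bar. I handed the job in with the gripper still holding the platen handle at about 1.42 rad, against the 1.41 balance point. The hand-in gave no verdict.

**What I did:**
- I gripped the notebook across its width, turned it about 30° and laid it parallel to the bar. Then I let go and pushed it against the bar with the open fingers.
- I gripped the handle from above and swung the platen slowly off its stop to the balance point, at about 0.2 rad/s.

**Last checks:**
- **Spine:** it measured about 1 mm from the bar line, with about 1 mm of skew over the length. The contact force rose to about 8 N as it seated. The side view shows the book did not move during the swing (under 0.1 px).
- **Platen angle:** the angle worked out from the tool position, about 1.42 rad, agrees with the camera-based handle position to about 1 mm. The arm was still, with the opening at 13–14 mm on the 15 mm bar.
- **Bystanders:** I touched none of them, and saw none move in the pictures. I did not measure their positions again at the end.

**What disagreed:** the brief says the spine starts towards the front. Both cameras showed the grey spine already facing the bar and the white pages facing the front. So I squared the book up with about a 30° turn instead of turning it right round. There was also a steady side force of about 6 N on the tool at the end, which I left as it was.

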